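# Set the four plugs of a distributor block on the setting pin

## Robot

A 7-joint arm with a two-finger parallel gripper is mounted at the origin on a cart in front of the work surface, level with it; the furniture and walls round the work are solid. World frame = base frame: x ahead of the robot, y to its left, z up, the work surface at z = 0. Lengths are in m, angles in rad, forces in N, time in s.
With the tool pointing down it reaches from about 0.4 to 0.85 m from the base axis. Payload 10.4 kg.
Tool frame: the origin (TCP) lies midway between the tips of the shut fingers; the grasp point (between the pads) lies 19 mm behind it; z points along the fingers, y is the line along which they close (so a half turn about z gives the same grasp; the last joint's range is limited). The gripper opens to 87 mm and grips with 3 to 60 N. Pads are 19 mm wide; open, the fingers measure 117 mm over their backs; the gripper's body (75 mm by 190 mm) begins 51 mm behind the grasp point.
Start: joints at [1.279, 0.332, -0.065, 1.46, 0.022, 1.35, -0.088], TCP at [0.166, -0.603, 0.223] pointing down, gripper open.
Joint ranges: [-2.6, 2.6], [-0.5, 2.12], [-1.47, 1.34], [0.16, 2.42], [-1.27, 4.41], [0.06, 2.06], [-2.6, 2.6]. Speed limits (rad/s): [2.22, 2.22, 2.79, 2.79, 3.14, 3.14, 3.14].

## Interface

Orientations are given as a unit quaternion [x, y, z, w].
In Python, from bench import r gives the robot as it stands.
- The arm moves only by the tool arm_command, never from a script. Its arguments are lists of equal length, an entry for each row: "xyz": the shift along the world's x, y, z in m, a list of three; "rot": the turn, a rotation vector about the world's x, y, z in rad, a list of three. In form: {"xyz": [[tx, ty, tz], ...], "rot": [[ax, ay, az], ...]}. A call has 1 to 20 rows; each row is the pose to reach, as a shift and turn from the pose commanded when the call began; what a row does not reach only later rows make up. A row lasts 1/12 s, in which the tool goes at most 41.7 mm and 7.16 degrees, less where a joint would pass 70% of its speed; a pose out of reach is approached as far as the arm can. A call with a gripper value outside its range is refused whole. "grip" is the opening, from 0 (shut) to 1 (fully open), set as the call begins (left out, the last holds). The fingers move at their own pace and stop on an object; "squeeze" is the grip in N (left out, the last holds). Time passes only in rows, so rows that repeat a pose let the fingers close. It gives the time, the measured TCP pose, the force, the opening and the grip force at its end, in the units of the state.
- r.read_state(): the state, without advancing time (a new reading comes with each control period).
- r.camera(name): name is "scene" or "top" or "wrist"; returns the picture (384x512x3 uint8, red, green, blue); there is no depth.
- r.camera_model(name): a dict with "fx", "fy", "cx", "cy" (pixels), "T" (4x4, takes a point from camera to world coordinates). Camera axes: x right, y up, looking along -z (the intrinsics and any distortion apply to the point x, -y, -z); pixel columns grow to the right and rows downward; lengths in m; the calibration is good to about 2 mm. A picture is of the moment at which its call begins: read the wrist's pose just before it. camera_model takes no time and is no camera call; for the wrist camera it gives the pose at the moment of the call.
- r.close_job(): hands the job in; it is judged then, once.
Trained networks look in the newest picture that a camera, given by its name, has taken for a name from the list of things; names that differ only in an ending like _2 or _b are one class to them, and where a whole thing is asked for, a point or a joint stands for the part that bears it (a point fixed in the world has none). Each returns a list of dicts, best first, with "conf" (0 to 1); they miss things now and then, are a little off and sometimes report something else, mostly with a low value. They report only what shows in the picture. A call takes as long as a camera call. They do not tell look-alikes from the thing itself.
- r.look_for(label, camera): "at" ([x, y, z] in m, in the coordinates of the camera as it stood for that picture, good to about 4 mm: the middle of the surface that is visible of it).
- r.spot_point(label, camera): "at" ([x, y, z] in m, in the coordinates of the camera as it stood for that picture, good to about 4 mm: a listed point, or the origin of a listed thing).
The state is a dict: "time": time; "joint_positions": joint angles; "joint_vel": joint speeds; "joint_torque": joint torques, N m; "ee_pos": TCP position; "eef_rot": TCP orientation; "ft_force": force on the tool from outside, world axes, zero at the start; "torque": the same for the moment, N m; "width": finger opening in m; "grip_force": force on a finger pad.
Only numpy, scipy, OpenCV 4.12 (cv2) and the standard library are available. Lean on these libraries where they do the work, as an engineer would, in place of code of your own. Each camera call takes 0.05 s, during which the arm holds its last target. There are 200 camera calls.

## Task

Pick up the square aluminium block and set the rubber plug in each of its four sides: turn the block so that each side in turn faces the pin of the setting post, and push it square onto the pin until that plug is fully home. Your fingers cover two of the sides, so put the block down and take it the other way round to do those. Then stand the block upright in the plywood tray without dropping it, let go, and leave the tin, the vial and the pen where they are.

Things in the scene. Friction and masses are not known exactly. Their poses are not given: they have to be found in the camera images.
- block: Loose square aluminium block, 44 x 44 mm, 36 mm high, 0.15 to 0.35 kg, flat top. Origin: centre of its underside; z up, x and y square to its sides. Each side has a 14 x 14 mm square port in its middle, centre 20 mm above the underside, holding a black rubber plug 13.6 mm across, its face at first 2 to 3.5 mm below the side (gripping fingers do not touch it).
- port_xp (a point): Centre of the port in the block's +x side, in the plane of that side (22 mm from the block's axis, 20 mm above its underside).
- port_yp (a point): Centre of the port in the block's +y side, in the plane of that side (22 mm from the block's axis, 20 mm above its underside).
- port_xn (a point): Centre of the port in the block's -x side, in the plane of that side (22 mm from the block's axis, 20 mm above its underside).
- port_yn (a point): Centre of the port in the block's -y side, in the plane of that side (22 mm from the block's axis, 20 mm above its underside).
- post: Setting post, fixed: grey foot 90 x 90 x 10 mm, column, and an upright steel face plate 50 mm wide (53 to 97 mm above the table), its face 31 mm along +y from the origin. The pin sticks out 14 mm from it, level, along +y, about to the robot's left; a finger over a port would meet the plate before the plug is home. Origin: on the table under the column, z up.
- pin_tip (a point): Free end of the round steel setting pin (8 mm diameter), on its axis: 45 mm along +y and 75 mm up from the post's origin. Its y axis is the direction in which the pin points.
- tray: Plywood tray, fixed, open-topped, 150 x 150 mm outside and 18 mm high, walls and floor 5 mm thick; to the right of the post. Origin: centre of its underside, so the inner floor is 5 mm above it; inside it measures 140 x 140 mm.
- salve_tin: Bystander: round aluminium tin, 59 mm across, 28 mm high, in front of the large glass beaker. Origin: centre of its underside.
- vial: Bystander: small glass vial with a grey cap, 23 mm across, 55 mm high, behind the post. Origin: centre of its underside.
- marker: Bystander: black and white pen, 132 mm long, 15 mm thick, lying at the near edge of the table. Origin: under its middle.
- plug_xp (a joint): How far the plug in the block's +x side has been pushed in, in m: about 0 at the start (up to 0.0015), 0.005 fully home at its stop (its face then 7 mm below the block's side). It resists with a steady friction of about 6 N and stays where it is left; at the stop the force rises sharply.
- plug_yp (a joint): How far the plug in the block's +y side has been pushed in, in m: about 0 at the start (up to 0.0015), 0.005 fully home at its stop (its face then 7 mm below the block's side). It resists with a steady friction of about 6 N and stays where it is left; at the stop the force rises sharply.
- plug_xn (a joint): How far the plug in the block's -x side has been pushed in, in m: about 0 at the start (up to 0.0015), 0.005 fully home at its stop (its face then 7 mm below the block's side). It resists with a steady friction of about 6 N and stays where it is left; at the stop the force rises sharply.
- plug_yn (a joint): How far the plug in the block's -y side has been pushed in, in m: about 0 at the start (up to 0.0015), 0.005 fully home at its stop (its face then 7 mm below the block's side). It resists with a steady friction of about 6 N and stays where it is left; at the stop the force rises sharply.
There are look-alikes about, which are no part of the job. Leave any green or turquoise look-alike of the block alone.

How it is judged:
By the outcome, as a careful person would: the job done as asked, in the order asked, and still so for the second after the job is handed in, with the robot touching nothing.
It also fails if it takes over 72 s, if anything falls off the work surface, if the arm or the gripper's body presses on something with over 40 N, if the wrist force passes 120 N, or if a joint passes its speed limit or range.

## Working session

There is one attempt and no reset: what is moved stays moved. The work goes in short steps, Python scripts to look and compute and a tool call to move; the robot and the scene stay as the last step left them, time stands still between calls to the robot, and variables do not carry over. Pictures are saved under pics/ and viewed, at most 10 in all, crops included, and the job is handed in when it is done.

Besides the shell and the picture viewer there is one more tool, called by a JSON object that holds its "method" and its "body", one argument or row to a line. arm_command: Moves the arm, as the interface text tells. Its arguments: {"type":"object","properties":{"xyz":{"type":"array"},"rot":{"type":"array"},"grip":{"type":"number"},"squeeze":{"type":"number"}},"required":["xyz","rot"]}

```bash
mkdir -p pics
cat > h.py <<'E'
from bench import r
import numpy as np, cv2
def w(cam,p,m=None):
    m=m or r.camera_model(cam); return (np.array(m["T"])@np.r_[p,1])[:3]
def snap(cam,name):
    im=r.camera(cam); cv2.imwrite(f"pics/{name}.png",im[:,:,::-1]); return im
def find(cam,labels,fn="spot_point"):
    m=r.camera_model(cam)
    for l in labels:
        for d in getattr(r,fn)(l,cam)[:4]:
            print(cam,fn,l,round(d["conf"],2),np.round(w(cam,d["at"],m),4))
def ray(cam,u,v,z,m=None):
    m=m or r.camera_model(cam); T=np.array(m["T"])
    d=T[:3,:3]@np.array([(u-m["cx"])/m["fx"],-(v-m["cy"])/m["fy"],-1]); o=T[:3,3]
    return o+d*(z-o[2])/d[2]
def proj(cam,P,m=None):
    m=m or r.camera_model(cam); q=np.linalg.inv(np.array(m["T"]))@np.r_[P,1]
    return m["cx"]+m["fx"]*q[0]/-q[2], m["cy"]-m["fy"]*q[1]/-q[2]
E
python3 - <<'E'
from h import *
a=snap("top","top0"); b=snap("scene","scene0")
cv2.imwrite("pics/both.png",cv2.resize(np.vstack([a,b])[:,:,::-1],(450,600)) if 0 else cv2.resize(np.hstack([a,b])[:,:,::-1],None,fx=.78,fy=.78))
for c in("top","scene"): find(c,["block","pin_tip","post","tray"])
find("top",["salve_tin","vial","marker"])
for c in("top","scene"):
  m=r.camera_model(c);print({k:v for k,v in m.items()})
s=r.read_state();print(s)
E
```

```text
top spot_point block 0.84 [ 0.3922  0.4384 -0.    ]
top spot_point block 0.67 [ 0.6049  0.3304 -0.0018]
top spot_point block 0.63 [ 0.5695  0.4379 -0.0011]
top spot_point block 0.58 [0.4901 0.3516 0.002 ]
top spot_point pin_tip 0.65 [0.5173 0.0965 0.0768]
top spot_point pin_tip 0.29 [0.4791 0.3359 0.0223]
top spot_point post 0.72 [ 0.5311  0.0554 -0.003 ]
top spot_point tray 0.7 [ 0.5058 -0.1937  0.0011]
scene spot_point block 0.64 [0.6025 0.3284 0.0007]
scene spot_point block 0.61 [ 0.5698  0.4346 -0.0037]
scene spot_point block 0.6 [0.3843 0.0122 0.0011]
scene spot_point block 0.5 [0.4857 0.3529 0.0023]
scene spot_point pin_tip 0.86 [0.5198 0.0941 0.0721]
scene spot_point post 0.87 [ 0.5312  0.0561 -0.0021]
scene spot_point tray 0.72 [ 0.5054 -0.2008 -0.002 ]
top spot_point salve_tin 0.87 [0.6312 0.1935 0.0017]
top spot_point vial 0.74 [ 0.5319  0.0518 -0.0033]
top spot_point vial 0.61 [ 0.657  -0.0569 -0.0026]
top spot_point marker 0.69 [0.3841 0.0146 0.0024]
{'fx': 383.91765718533213, 'fy': 383.91765718533213, 'cx': 250.78219807570235, 'cy': 191.81863229795067, 'T': array([[-0.02
[... 635 characters left out ...]
,  0.33217462, -0.06467572,  1.46011547,  0.0216364 ,
        1.34989613, -0.08847881]), 'joint_vel': array([ 2.70417602e-05,  1.45005295e-03,  4.72653429e-04,  2.30690342e-03,
       -7.58248754e-04, -4.93631779e-04, -5.84179974e-05]), 'joint_torque': array([-3.98483508e-04, -6.22844481e+01,  2.39851791e-02, -3.90029454e+01,
       -6.13427558e-02,  3.15447547e-02,  1.82327727e-05]), 'ee_pos': array([ 0.16600127, -0.60257086,  0.22258394]), 'eef_rot': array([ 9.90978932e-01,  1.34017733e-01, -5.15809260e-06,  5.29317752e-05]), 'ft_force': array([ 0.32275338, -0.24887146,  0.13252147]), 'torque': array([-0.00658421, -0.02202079,  0.00570851]), 'grip_force': 0.0, 'width': 0.08724401936433752}
```

View pics/both.png

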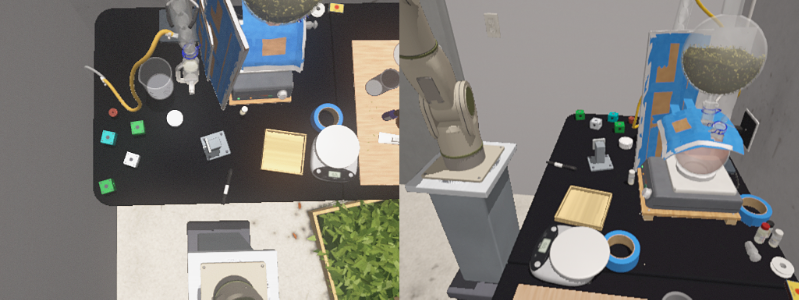

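The top view (combined picture) shows four candidates: white or silver block at about (131,159), green at (137,127) and (107,186), and turquoise at (108,138). Only the first is bare aluminium, so it's the one meant. I'll confirm it in an enlarged crop.

Run:
```python
from h import *
a=cv2.imread("pics/top0.png"); 
u,v=map(int,proj("top",[.488,.352,.036])); u2,v2=map(int,proj("top",[.53,.07,.08])); print(u,v,u2,v2)
c=lambda u,v,h:cv2.resize(a[v-h:v+h,u-h:u+h],(400,400),interpolation=cv2.INTER_CUBIC)
cv2.imwrite("pics/crop1.png",np.hstack([c(u,v,20),c(u2,v2,32)]))
g=cv2.cvtColor(a,cv2.COLOR_BGR2GRAY)
k=(g[v-20:v+20,u-20:u+20]>110).astype(np.uint8)
cs=max(cv2.findContours(k,0,1)[0],key=cv2.contourArea); R=cv2.minAreaRect(cs); print(R)
for q in cv2.boxPoints(R): print(ray("top",q[0]+u-20,q[1]+v-20,.036).round(4))
ctr=np.array(R[0])+[u-20,v-20]; print(ray("top",*ctr,.036), ray("top",*ctr,.03))
```

```text
167 203 269 184
((21.299999237060547, 21.099998474121094), (17.708751678466797, 17.076295852661133), 18.43494987487793)
[0.4725 0.3802 0.036 ]
[0.5171 0.3654 0.036 ]
[0.5005 0.3189 0.036 ]
[0.456  0.3339 0.036 ]
[0.48647288 0.34959752 0.036     ] [0.48693248 0.35086015 0.03      ]
```

View pics/crop1.png

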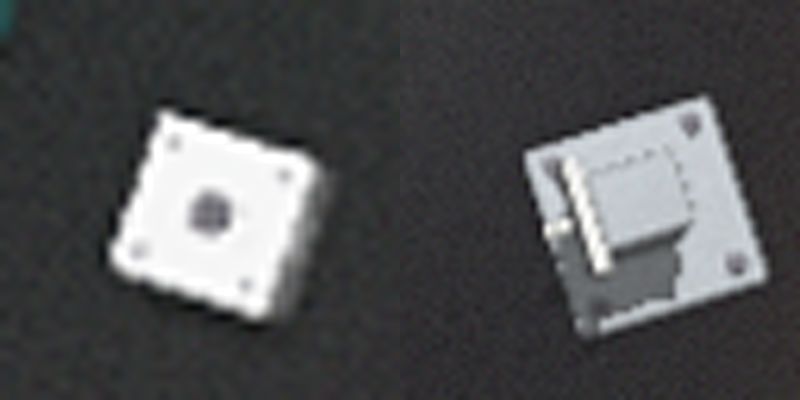

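The left half of the crop is the bare aluminium block, centre about (215,215), and it's the one to take. The right half is the post, with the pin pointing left from (555,228). I'll move over the area with the tool y axis square to the pin.

{"method": "arm_command", "body": {
  "xyz": [
    [0.334, 0.313, 0.06],
    [0.334, 0.313, 0.06],
    [0.334, 0.313, 0.06],
    [0.334, 0.313, 0.06],
    [0.334, 0.313, 0.06],
    [0.334, 0.313, 0.06],
    [0.334, 0.313, 0.06],
    [0.334, 0.313, 0.06],
    [0.334, 0.313, 0.06],
    [0.334, 0.313, 0.06],
    [0.334, 0.313, 0.06],
    [0.334, 0.733, 0.06],
    [0.334, 0.733, 0.06],
    [0.334, 0.733, 0.06],
    [0.334, 0.733, 0.06],
    [0.334, 0.733, 0.06],
    [0.334, 0.733, 0.06],
    [0.334, 0.733, 0.06],
    [0.334, 0.733, 0.06],
    [0.334, 0.733, 0.06]
  ],
  "rot": [
    [0, 0, 0.785],
    [0, 0, 0.785],
    [0, 0, 0.785],
    [0, 0, 0.785],
    [0, 0, 0.785],
    [0, 0, 0.785],
    [0, 0, 0.785],
    [0, 0, 0.785],
    [0, 0, 0.785],
    [0, 0, 0.785],
    [0, 0, 0.785],
    [0, 0, 1.592],
    [0, 0, 1.592],
    [0, 0, 1.592],
    [0, 0, 1.592],
    [0, 0, 1.592],
    [0, 0, 1.592],
    [0, 0, 1.592],
    [0, 0, 1.592],
    [0, 0, 1.592]
  ],
  "grip": 1,
  "squeeze": 50
}}

```text
time: 2.32
ee_pos: [0.4993, 0.085, 0.2829]
eef_rot: [0.598, 0.802, 0.0, 0.001]
ft_force: [0.7, -0.2, -0.9]
width: 0.0868
grip_force: 0.0
```

```bash
cat >> h.py <<'E'
def yaw():
    q=r.read_state()["eef_rot"]; t=2*np.degrees(np.arctan2(q[1],q[0])); return t-90  # tool y yaw
def st():
    s=r.read_state(); print("t",s["time"],"p",s["ee_pos"].round(4),"yawY",round(yaw(),2),"q",s["eef_rot"].round(4),"f",s["ft_force"].round(1),"j",s["joint_positions"].round(2),"v",np.abs(s["joint_vel"]).max().round(3),"w",round(s["width"],4),"g",round(s["grip_force"],1))
E
python3 - <<'E'
from h import *
st()
m=r.camera_model("wrist"); print({k:np.round(v,4) if k!='dist' else v for k,v in m.items()})
snap("wrist","w1"); find("wrist",["pin_tip","post","block","vial"]); st()
E
```

```text
t 2.3167 p [0.4993 0.085  0.2829] yawY 16.62 q [5.975e-01 8.019e-01 1.000e-04 6.000e-04] f [ 0.7 -0.2 -0.9] j [ 0.49  0.1  -0.79  1.64  0.07  1.43 -0.02] v 1.138 w 0.0868 g 0.0
{'fx': np.float64(277.3961), 'fy': np.float64(277.3961), 'cx': np.float64(252.6565), 'cy': np.float64(190.4088), 'T': array([[ 9.583e-01, -2.751e-01, -7.720e-02,  4.797e-01],
       [ 2.858e-01,  9.235e-01,  2.558e-01,  1.546e-01],
       [ 9.000e-04, -2.672e-01,  9.636e-01,  4.445e-01],
       [ 0.000e+00,  0.000e+00,  0.000e+00,  1.000e+00]])}
wrist spot_point pin_tip 0.66 [0.5173 0.1054 0.0747]
wrist spot_point post 0.64 [ 0.5276  0.0636 -0.002 ]
wrist spot_point block 0.75 [ 0.5976  0.3381 -0.002 ]
wrist spot_point vial 0.49 [ 0.659  -0.0422  0.0015]
t 2.5667 p [0.4998 0.0828 0.2825] yawY 16.62 q [ 5.975e-01  8.019e-01 -1.000e-04  2.000e-04] f [ 0.1  0.  -0.8] j [ 0.49  0.1  -0.79  1.64  0.07  1.43 -0.02] v 0.023 w 0.0868 g 0.0
```

View pics/w1.png

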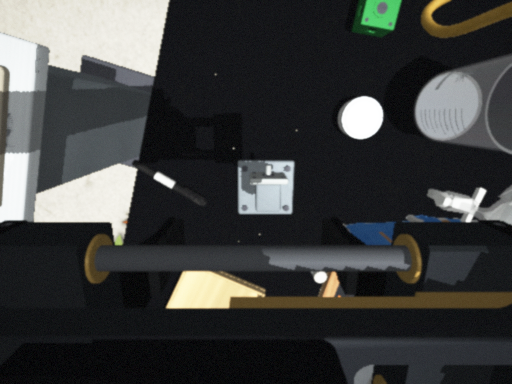

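The wrist view shows the post foot around (267,187), with the pin at (268,170) pointing up in the image. The arm was still moving, so I'll retake it at rest and measure the foot corners and pin.

Run:
```python
from h import *
im=snap("wrist","w2"); m=r.camera_model("wrist"); find("wrist",["pin_tip","post"])
u,v=proj("wrist",[.5176,.1,.075],m); u,v=int(u),int(v); print(u,v)
cv2.imwrite("pics/crop2.png",cv2.resize(im[v-45:v+55,u-50:u+50,::-1],(600,600),interpolation=cv2.INTER_CUBIC)); print("crop origin",u-50,v-45)
```

```text
wrist spot_point pin_tip 0.97 [0.5185 0.0915 0.0732]
wrist spot_point post 0.68 [ 0.5311  0.0501 -0.0057]
268 160
crop origin 218 115
```

View pics/crop2.png

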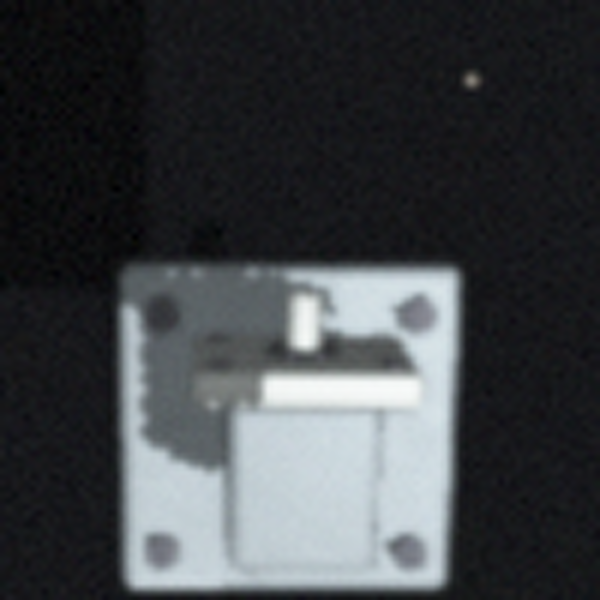

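Run:
```python
from h import *
m=r.camera_model("wrist")
f=lambda a,b,z: ray("wrist",218+a/6-.42,115+b/6-.42,z,m)
C=[f(*p,.01)[:2] for p in[(121,265),(461,265),(449,590),(127,590)]]
c=np.mean(C,0); ang=[np.degrees(np.arctan2(*(b-a)[::-1])) for a,b in((C[0],C[1]),(C[3],C[2]))]; ang2=[np.degrees(np.arctan2(*(b-a)[::-1]))-90 for a,b in((C[3],C[0]),(C[2],C[1]))]
print("foot",c.round(4),ang,ang2,[np.linalg.norm(C[i]-C[i-1]).round(4) for i in range(4)])
y=np.radians(np.mean(ang+ang2)); Y=np.array([-np.sin(y),np.cos(y)])
print("tip from foot",c+.045*Y,"direct",f(305.5,292,.078),"plate ends",f(193,378,.097),f(420,378,.097),"mid",(f(193,378,.097)+f(420,378,.097))/2,"expected plate", c+.03*Y, np.degrees(y))
from math import *
st()
```

```text
foot [0.5332 0.0483] [np.float64(16.464371046987203), np.float64(16.46562864755751)] [np.float64(16.69409488276429), np.float64(16.659388891669764)] [np.float64(0.0905), np.float64(0.0892), np.float64(0.0905), np.float64(0.0891)]
tip from foot [0.52039904 0.09147541] direct [0.51892358 0.09616079 0.078     ] plate ends [0.4994241  0.07449567 0.097     ] [0.54591969 0.08823722 0.097     ] mid [0.52267189 0.08136645 0.097     ] expected plate [0.52467705 0.0770984 ] 16.570870867244693
t 2.7167 p [0.4999 0.0817 0.2824] yawY 16.47 q [ 5.985e-01  8.011e-01 -1.000e-04  0.000e+00] f [ 0.5 -0.4 -0. ] j [ 0.49  0.1  -0.79  1.64  0.07  1.43 -0.02] v 0.003 w 0.0873 g 0.0
```

Pin axis lateral coordinate agrees between the foot, the pin and the plate (s≈0.5248, yaw 16.5°). Next I'll go above the block.

{"method": "arm_command", "body": {
  "xyz": [
    [-0.013, 0.269, -0.06],
    [-0.013, 0.269, -0.12],
    [-0.013, 0.269, -0.12],
    [-0.013, 0.269, -0.12],
    [-0.013, 0.269, -0.12],
    [-0.013, 0.269, -0.12],
    [-0.013, 0.269, -0.12],
    [-0.013, 0.269, -0.12],
    [-0.013, 0.269, -0.12],
    [-0.013, 0.269, -0.12],
    [-0.013, 0.269, -0.12]
  ],
  "rot": [
    [0, 0, -0.602],
    [0, 0, -0.602],
    [0, 0, -0.602],
    [0, 0, -0.602],
    [0, 0, -0.602],
    [0, 0, -0.602],
    [0, 0, -0.602],
    [0, 0, -0.602],
    [0, 0, -0.602],
    [0, 0, -0.602],
    [0, 0, -0.602]
  ]
}}

```text
time: 3.63
ee_pos: [0.4876, 0.351, 0.1624]
eef_rot: [0.809, 0.588, -0.0, 0.0]
ft_force: [0.4, -0.7, 0.3]
width: 0.087
grip_force: 0.0
```

Run:
```python
from h import *
st(); im=snap("wrist","w3"); m=r.camera_model("wrist"); find("wrist",["block"])
g=cv2.cvtColor(im,cv2.COLOR_RGB2GRAY); hsv=cv2.cvtColor(im,cv2.COLOR_RGB2HSV)
k=((g>150)&(hsv[...,1]<60)).astype(np.uint8); k[225:]=0
for c in sorted(cv2.findContours(k,0,1)[0],key=cv2.contourArea)[-3:]:
    R=cv2.minAreaRect(c); B=[ray("wrist",*q,.036,m)[:2] for q in cv2.boxPoints(R)]
    e=B[1]-B[0]; e2=B[2]-B[1]
    print(cv2.contourArea(c),R[0],np.mean(B,0).round(4),[np.linalg.norm(x).round(4) for x in(e,e2)],[np.degrees(np.arctan2(x[1],x[0])).round(1) for x in (e,e2)])
```

```text
t 3.6333 p [0.4876 0.351  0.1624] yawY -17.97 q [ 8.088e-01  5.880e-01 -2.000e-04  2.000e-04] f [ 0.4 -0.7  0.3] j [-0.06  0.44 -0.83  1.57  0.33  1.28 -1.25] v 0.027 w 0.087 g 0.0
wrist spot_point block 0.93 [ 0.3999  0.4401 -0.0007]
wrist spot_point block 0.7 [0.5098 0.3436 0.0167]
wrist spot_point block 0.64 [ 0.6014  0.3243 -0.0012]
wrist spot_point block 0.56 [0.5658 0.4394 0.0009]
1419.5 (482.5, 205.5) [0.7217 0.2486] [np.float64(0.0394), np.float64(0.0694)] [np.float64(69.3), np.float64(-31.8)]
1551.0 (251.0, 182.0) [0.4884 0.3525] [np.float64(0.044), np.float64(0.0485)] [np.float64(-18.1), np.float64(-107.0)]
9759.0 (53.481353759765625, 186.32369995117188) [0.2836 0.4109] [np.float64(0.1322), np.float64(0.1189)] [np.float64(-1.7), np.float64(-97.9)]
```

View pics/w3.png

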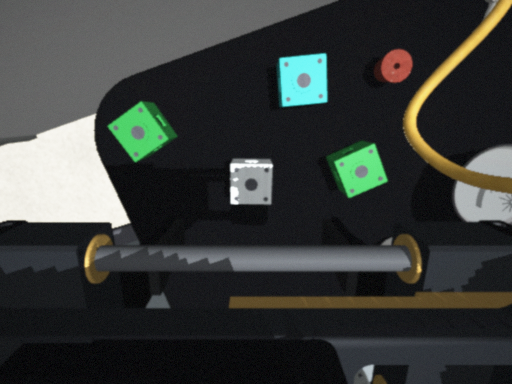

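The block's top face spans (231–271, 165–205), square to the image, with its hole at (251,184). That puts it directly under the TCP, so I'll descend and grip.

{"method": "arm_command", "body": {
  "xyz": [
    [0, -0.001, -0.04],
    [0, -0.001, -0.08],
    [0, -0.001, -0.12],
    [0, -0.001, -0.145],
    [0, -0.001, -0.158],
    [0, -0.001, -0.158],
    [0, -0.001, -0.158]
  ],
  "rot": [
    [0, 0, 0],
    [0, 0, 0],
    [0, 0, 0],
    [0, 0, 0],
    [0, 0, 0],
    [0, 0, 0],
    [0, 0, 0]
  ]
}}

```text
time: 4.32
ee_pos: [0.4878, 0.3508, 0.0057]
eef_rot: [0.809, 0.588, 0.001, 0.0]
ft_force: [-0.3, 0.0, 1.0]
width: 0.0871
grip_force: 0.0
```

{"method": "arm_command", "body": {
  "xyz": [
    [0, 0, 0],
    [0, 0, 0],
    [0, 0, 0],
    [0, 0, 0],
    [0, 0, 0],
    [0, 0, 0],
    [0, 0, 0],
    [0, 0, 0]
  ],
  "rot": [
    [0, 0, 0],
    [0, 0, 0],
    [0, 0, 0],
    [0, 0, 0],
    [0, 0, 0],
    [0, 0, 0],
    [0, 0, 0],
    [0, 0, 0]
  ],
  "grip": 0,
  "squeeze": 50
}}

```text
time: 4.98
ee_pos: [0.4866, 0.3512, 0.0045]
eef_rot: [0.808, 0.589, -0.0, -0.0]
ft_force: [-0.8, -1.8, 0.9]
width: 0.0429
grip_force: 50.0
```

```bash
python3 -c "
from h import *
st()"
```

```text
t 4.9833 p [0.4866 0.3512 0.0045] yawY -17.87 q [ 0.8083  0.5887 -0.     -0.    ] f [-0.8 -1.8  0.9] j [-0.12  0.61 -0.74  1.71  0.48  1.01 -1.35] v 0.002 w 0.0429 g 50.0
```

{"method": "arm_command", "body": {
  "xyz": [
    [0, 0, 0.04],
    [0, 0, 0.07],
    [0.011, -0.182, 0.07],
    [0.011, -0.182, 0.07],
    [0.011, -0.182, 0.07],
    [0.011, -0.182, 0.07],
    [0.011, -0.182, 0.055],
    [0.011, -0.182, 0.055],
    [0.011, -0.182, 0.055],
    [0.011, -0.182, 0.055]
  ],
  "rot": [
    [0, 0, 0],
    [0, 0, 0.1],
    [0, 0, 0.2],
    [0, 0, 0.3],
    [0, 0, 0.4],
    [0, 0, 0.5],
    [0, 0, 0.6],
    [0, 0, 0.6],
    [0, 0, 0.6],
    [0, 0, 0.6]
  ]
}}

```text
time: 5.82
ee_pos: [0.4975, 0.1702, 0.0597]
eef_rot: [0.599, 0.801, 0.0, -0.0]
ft_force: [-0.4, 0.1, -1.1]
width: 0.0435
grip_force: 50.0
```

```bash
cat >> h.py <<'E'
def lat():
    p=r.read_state()["ee_pos"];a=np.radians(16.55);print("s",p[:2]@[np.cos(a),np.sin(a)],"t",p[:2]@[-np.sin(a),np.cos(a)],"z",p[2])
E
python3 - <<'E'
from h import *
st(); lat()
im=snap("wrist","w4"); a=snap("top","top4")
find("wrist",["pin_tip"]);find("top",["pin_tip"])
find("scene",["pin_tip"])
u,v=map(int,proj("top",[.51,.13,.08]))
cv2.imwrite("pics/both4.png",np.hstack([cv2.resize(im[80:260,160:360,::-1],(444,400)),cv2.resize(a[v-35:v+35,u-30:u+30,::-1],(343,400),interpolation=cv2.INTER_CUBIC)]))
E
```

```text
t 5.8167 p [0.4975 0.1702 0.0597] yawY 16.46 q [ 5.986e-01  8.010e-01  4.000e-04 -3.000e-04] f [-0.4  0.1 -1.1] j [ 0.36  0.43 -0.92  1.86  0.39  1.04 -0.42] v 0.022 w 0.0435 g 50.0
s 0.5254077854440004 t 0.02145916367182827 z 0.059738674667654854
top spot_point pin_tip 0.98 [0.5162 0.0955 0.0755]
scene spot_point pin_tip 0.86 [0.5198 0.0941 0.0721]
```

View pics/both4.png

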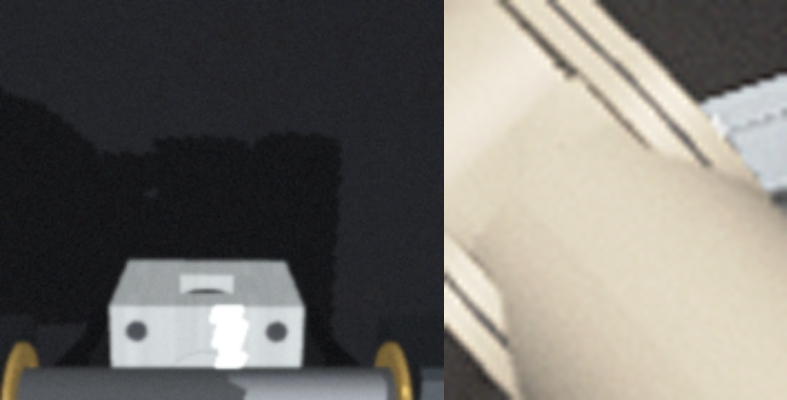

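In the wrist view the held block sits square, with its top front edge from (209,216) to (296,216). The far-side plug is visible and the pin is hidden. I'll use that edge to check the camera's lateral calibration.

Run:
```python
from h import *
m=r.camera_model("wrist"); a=np.radians(16.5); X=np.array([np.cos(a),np.sin(a),0]); Y=np.array([-np.sin(a),np.cos(a),0])
p=r.read_state()["ee_pos"].copy(); p[2]=.091
for s in(-.022,0,.022): print(proj("wrist",p+.022*Y+s*X,m))
```

```text
(np.float64(206.4333460951958), np.float64(217.40140051079985))
(np.float64(250.33007977555255), np.float64(217.4398257071266))
(np.float64(294.21403613384973), np.float64(217.47823971876906))
```

{"method": "arm_command", "body": {
  "xyz": [
    [0.0035, -0.02, 0],
    [0.0095, -0.0405, 0],
    [0.0095, -0.0405, 0],
    [0.0095, -0.0405, 0],
    [0.0095, -0.0405, 0]
  ],
  "rot": [
    [0, 0, 0],
    [0, 0, 0],
    [0, 0, 0],
    [0, 0, 0],
    [0, 0, 0]
  ]
}}

```text
time: 6.48
ee_pos: [0.5071, 0.1296, 0.0597]
eef_rot: [0.598, 0.801, 0.0, -0.0]
ft_force: [0.4, 0.9, -1.7]
width: 0.0434
grip_force: 50.0
```

Run:
```python
from h import *
st(); lat(); im=snap("scene","sc5"); 
u,v=map(int,proj("scene",[.515,.1,.08]));print(u,v)
cv2.imwrite("pics/sc5c.png",cv2.resize(im[v-40:v+40,u-50:u+50,::-1],(750,600),interpolation=cv2.INTER_CUBIC))
```

```text
t 6.4833 p [0.5071 0.1296 0.0597] yawY 16.53 q [ 5.981e-01  8.014e-01  3.000e-04 -1.000e-04] f [ 0.4  0.9 -1.7] j [ 0.44  0.42 -0.91  1.87  0.38  1.04 -0.34] v 0.011 w 0.0434 g 50.0
s 0.5229996717588855 t -0.02025652527041875 z 0.059673663101354746
253 178
```

View pics/sc5c.png

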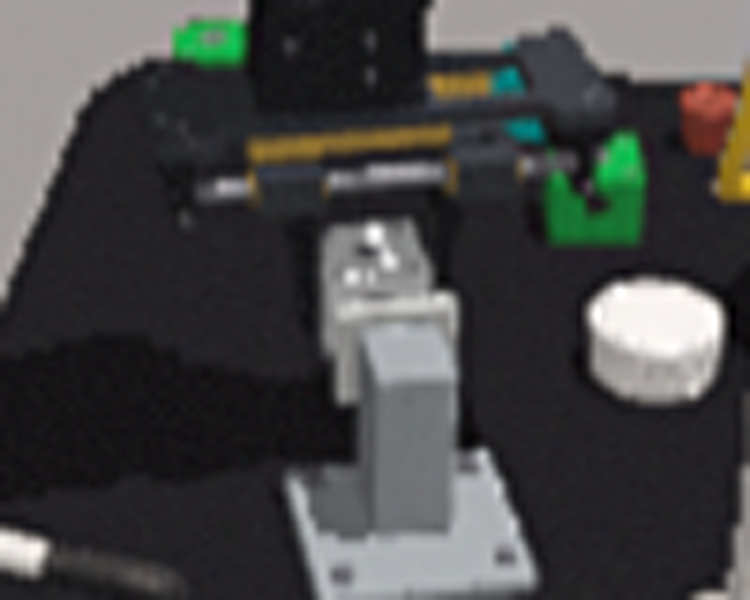

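The scene crop shows the block (top at about (375,260)) lined up behind the face plate (top edge (335,312)–(458,297)). I'll compare these with projections of both.

Run:
```python
from h import *
a=np.radians(16.55); X=np.array([np.cos(a),np.sin(a),0]); Y=np.array([-np.sin(a),np.cos(a),0]); Z=np.array([0,0,1.])
m=r.camera_model("scene"); f=lambda s,t,z:np.round([(q-o)*7.5+3.25 for q,o in zip(proj("scene",s*X+t*Y+z*Z,m),(203,138))],1)
S,T=.523,-.02026
for ds in(-.022,.022):
  print("block far top",f(S+ds,T+.022,.091),"near top",f(S+ds,T-.022,.091),"near bot",f(S+ds,T-.022,.055))
tf=-.058-.014
for ds in(-.025,.025):
  print("plate face top",f(S+ds,tf,.097),"back top",f(S+ds,tf-.006,.097),"bot",f(S+ds,tf-.006,.053))
for ds in(-.045,.045):
  for dt in(-.045,.045): print("foot",f(S+ds,tf-.031+dt,.01))
```

```text
block far top [309.8 228.5] near top [327.9 280.5] near bot [327.4 352.9]
block far top [409.5 220.1] near top [430.8 271.4] near bot [428.5 343.5]
plate face top [333.8 305.7] back top [336.4 313.4] bot [335.6 403.6]
plate face top [453.5 295. ] back top [456.7 302.5] bot [453.4 392.2]
foot [317.2 593.7]
foot [280.4 465.9]
foot [535.6 569.9]
foot [485.2 445.4]
```

Run:
```python
import cv2
a=cv2.imread("pics/scene0.png"); b=cv2.imread("pics/sc5.png")
c=lambda i:cv2.resize(i[150:230,235:285],(375,600),interpolation=cv2.INTER_LANCZOS4)
import numpy as np
cv2.imwrite("pics/cmp.png",np.hstack([c(a),c(b)]))
```

```text
(no output)
```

View pics/cmp.png

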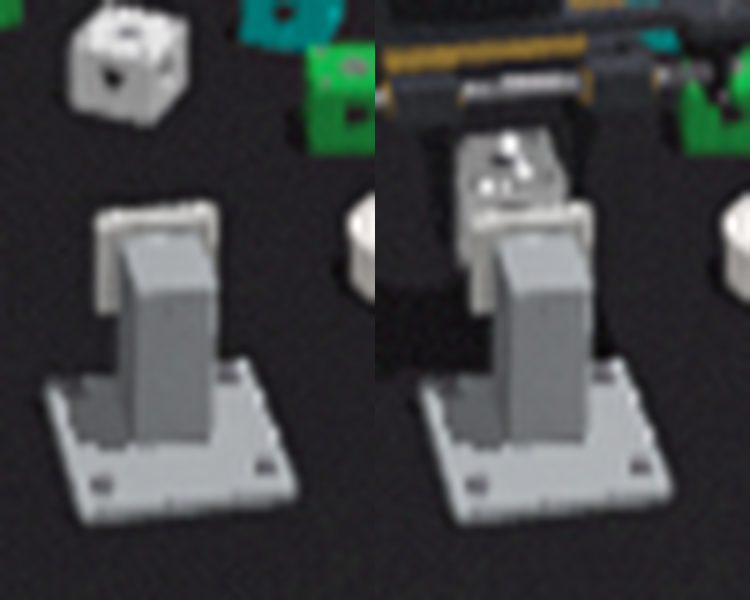

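Predicted and observed edges agree to better than 1 mm, so I'll advance toward the pin.

{"method": "arm_command", "body": {
  "xyz": [
    [0.002, -0.0058, 0],
    [0.0037, -0.0115, 0],
    [0.0037, -0.0115, 0],
    [0.0037, -0.0115, 0]
  ],
  "rot": [
    [0, 0, 0],
    [0, 0, 0],
    [0, 0, 0],
    [0, 0, 0]
  ]
}}

```text
time: 6.87
ee_pos: [0.5111, 0.1167, 0.0595]
eef_rot: [0.599, 0.801, -0.0, -0.0]
ft_force: [0.5, 0.5, -2.3]
width: 0.0433
grip_force: 50.0
```

{"method": "arm_command", "body": {
  "xyz": [
    [0.0006, -0.0019, 0],
    [0.0006, -0.0019, 0]
  ],
  "rot": [
    [0, 0, 0],
    [0, 0, 0]
  ]
}}

```text
time: 7.03
ee_pos: [0.5115, 0.1155, 0.0595]
eef_rot: [0.598, 0.801, 0.0, -0.0]
ft_force: [1.2, 0.7, -1.4]
width: 0.0434
grip_force: 50.0
```

{"method": "arm_command", "body": {
  "xyz": [
    [0.0006, -0.0019, 0],
    [0.0006, -0.0019, 0]
  ],
  "rot": [
    [0, 0, 0],
    [0, 0, 0]
  ]
}}

```text
time: 7.2
ee_pos: [0.5118, 0.1145, 0.0595]
eef_rot: [0.598, 0.802, 0.001, -0.001]
ft_force: [-1.8, 4.7, -1.5]
width: 0.0435
grip_force: 50.0
```

{"method": "arm_command", "body": {
  "xyz": [
    [0.0006, -0.0019, 0],
    [0.0006, -0.0019, 0]
  ],
  "rot": [
    [0, 0, 0],
    [0, 0, 0]
  ]
}}

```text
time: 7.37
ee_pos: [0.5123, 0.1127, 0.0595]
eef_rot: [0.598, 0.802, 0.0, -0.001]
ft_force: [-2.3, 3.8, -1.1]
width: 0.0434
grip_force: 50.0
```

```bash
python3 -c "
from h import *
st();lat()"
```

```text
t 7.3667 p [0.5123 0.1127 0.0595] yawY 16.57 q [ 5.979e-01  8.016e-01  5.000e-04 -7.000e-04] f [-2.3  3.8 -1.1] j [ 0.47  0.42 -0.9   1.87  0.38  1.04 -0.3 ] v 0.007 w 0.0434 g 50.0
s 0.5231478746910018 t -0.03792465921659407 z 0.05953105094495114
```

A steady 5 N over about 2 mm of travel is the plug sliding. I'll keep going until the force rises at the stop.

{"method": "arm_command", "body": {
  "xyz": [
    [0.0004, -0.0014, 0],
    [0.0004, -0.0014, 0]
  ],
  "rot": [
    [0, 0, 0],
    [0, 0, 0]
  ]
}}

```text
time: 7.53
ee_pos: [0.5126, 0.1114, 0.0595]
eef_rot: [0.598, 0.802, 0.0, -0.001]
ft_force: [-2.4, 5.6, -2.0]
width: 0.0438
grip_force: 50.0
```

{"method": "arm_command", "body": {
  "xyz": [
    [0.0004, -0.0014, 0],
    [0.0004, -0.0014, 0]
  ],
  "rot": [
    [0, 0, 0],
    [0, 0, 0]
  ]
}}

```text
time: 7.7
ee_pos: [0.5128, 0.1108, 0.0595]
eef_rot: [0.598, 0.802, 0.001, -0.001]
ft_force: [-2.2, 8.2, -1.6]
width: 0.0433
grip_force: 50.0
```

```bash
python3 -c "
from h import *
st();lat()"
```

```text
t 7.7 p [0.5128 0.1108 0.0595] yawY 16.6 q [ 5.976e-01  8.018e-01  8.000e-04 -1.100e-03] f [-2.2  8.2 -1.6] j [ 0.47  0.42 -0.9   1.87  0.38  1.04 -0.29] v 0.004 w 0.0433 g 50.0
s 0.5231252272136124 t -0.039904605201063245 z 0.05954392113524336
```

{"method": "arm_command", "body": {
  "xyz": [
    [0.0004, -0.0014, 0],
    [0.0004, -0.0014, 0],
    [0.0004, -0.0014, 0]
  ],
  "rot": [
    [0, 0, 0],
    [0, 0, 0],
    [0, 0, 0]
  ]
}}

```text
time: 7.95
ee_pos: [0.5128, 0.1107, 0.0595]
eef_rot: [0.597, 0.802, 0.001, -0.002]
ft_force: [-4.0, 11.3, -2.6]
width: 0.0432
grip_force: 50.0
```

{"method": "arm_command", "body": {
  "xyz": [
    [0.0004, -0.0014, 0],
    [0.0004, -0.0014, 0],
    [0.0004, -0.0014, 0]
  ],
  "rot": [
    [0, 0, 0],
    [0, 0, 0],
    [0, 0, 0]
  ]
}}

```text
time: 8.2
ee_pos: [0.5129, 0.1106, 0.0596]
eef_rot: [0.597, 0.802, 0.002, -0.002]
ft_force: [-5.8, 15.9, -2.6]
width: 0.0436
grip_force: 50.0
```

```bash
python3 -c "
from h import *
st();lat()"
```

```text
t 8.2 p [0.5129 0.1106 0.0596] yawY 16.74 q [ 0.5967  0.8025  0.0018 -0.0021] f [-5.8 15.9 -2.6] j [ 0.48  0.42 -0.9   1.87  0.37  1.04 -0.29] v 0.003 w 0.0436 g 50.0
s 0.5231183268916576 t -0.04006483816587512 z 0.0595872615749809
```

The force climbed to 17 N with no further motion, so the first plug is home (stop at t=−0.0400). I'll back off, set the block down, release and re-grip a quarter turn round.

{"method": "arm_command", "body": {
  "xyz": [
    [-0.0045, 0.015, 0],
    [-0.0145, 0.0485, 0],
    [-0.0245, 0.082, 0],
    [-0.0345, 0.115, -0.01],
    [-0.0385, 0.1285, -0.03],
    [-0.0385, 0.1285, -0.045],
    [-0.0385, 0.1285, -0.051],
    [-0.0385, 0.1285, -0.0548],
    [-0.0385, 0.1285, -0.0548],
    [-0.0385, 0.1285, -0.0548]
  ],
  "rot": [
    [0, 0, 0],
    [0, 0, 0],
    [0, 0, 0],
    [0, 0, 0],
    [0, 0, 0],
    [0, 0, 0],
    [0, 0, 0],
    [0, 0, 0],
    [0, 0, 0],
    [0, 0, 0]
  ]
}}

```text
time: 9.03
ee_pos: [0.4768, 0.2331, 0.0051]
eef_rot: [0.599, 0.801, -0.0, 0.0]
ft_force: [0.8, 0.5, -2.4]
width: 0.0432
grip_force: 50.0
```

```bash
python3 -c "
from h import *
st();lat()"
```

```text
t 9.0333 p [0.4768 0.2331 0.0051] yawY 16.39 q [ 5.991e-01  8.007e-01 -0.000e+00  4.000e-04] f [ 0.8  0.5 -2.4] j [ 0.19  0.52 -0.87  1.89  0.49  0.96 -0.62] v 0.005 w 0.0432 g 50.0
s 0.5234219343521641 t 0.08761292960342242 z 0.00505413071188715
```

{"method": "arm_command", "body": {
  "xyz": [
    [0, 0, -0.0006],
    [0, 0, -0.0006],
    [0, 0, -0.0006]
  ],
  "rot": [
    [0, 0, 0],
    [0, 0, 0],
    [0, 0, 0]
  ]
}}

```text
time: 9.28
ee_pos: [0.4767, 0.2336, 0.0045]
eef_rot: [0.599, 0.801, 0.0, 0.001]
ft_force: [0.9, -1.2, 2.0]
width: 0.0436
grip_force: 50.0
```

{"method": "arm_command", "body": {
  "xyz": [
    [0, 0, 0],
    [0, 0, 0],
    [0, 0, 0],
    [0, 0, 0],
    [0, 0, 0],
    [0, 0, 0],
    [0, 0, 0]
  ],
  "rot": [
    [0, 0, 0],
    [0, 0, 0],
    [0, 0, 0],
    [0, 0, 0],
    [0, 0, 0],
    [0, 0, 0],
    [0, 0, 0]
  ],
  "grip": 1
}}

```text
time: 9.87
ee_pos: [0.4758, 0.2344, 0.0041]
eef_rot: [0.598, 0.801, 0.0, -0.0]
ft_force: [-0.2, -0.4, -0.2]
width: 0.0815
grip_force: 0.0
```

{"method": "arm_command", "body": {
  "xyz": [
    [0, 0, 0.001],
    [0, 0, 0.001],
    [0, 0, 0.001],
    [0, 0, 0.001],
    [0, 0, 0.001],
    [0, 0, 0.001],
    [0, 0, 0.001],
    [0, 0, 0.001],
    [0, 0, 0.001],
    [0, 0, 0.001],
    [0, 0, 0.001],
    [0, 0, 0.001],
    [0, 0, 0.001],
    [0, 0, 0.001],
    [0, 0, 0],
    [0, 0, 0]
  ],
  "rot": [
    [0, 0, 0.12],
    [0, 0, 0.24],
    [0, 0, 0.36],
    [0, 0, 0.48],
    [0, 0, 0.6],
    [0, 0, 0.72],
    [0, 0, 0.84],
    [0, 0, 0.96],
    [0, 0, 1.08],
    [0, 0, 1.2],
    [0, 0, 1.32],
    [0, 0, 1.44],
    [0, 0, 1.56],
    [0, 0, 1.571],
    [0, 0, 1.571],
    [0, 0, 1.571]
  ]
}}

```text
time: 11.2
ee_pos: [0.4757, 0.2343, 0.0039]
eef_rot: [-0.142, 0.99, 0.0, -0.0]
ft_force: [0.4, -0.7, -0.4]
width: 0.0869
grip_force: 0.0
```

```bash
python3 -c "
from h import *
st();lat()"
```

```text
t 11.2 p [0.4757 0.2343 0.0039] yawY 106.29 q [-1.417e-01  9.899e-01  1.000e-04 -2.000e-04] f [ 0.4 -0.7 -0.4] j [ 0.39  0.7  -1.16  1.88  0.73  1.08  0.78] v 0.008 w 0.0869 g 0.0
s 0.522766039534975 t 0.08911917966593047 z 0.0039365993391736395
```

{"method": "arm_command", "body": {
  "xyz": [
    [0, 0, 0],
    [0, 0, 0],
    [0, 0, 0],
    [0, 0, 0],
    [0, 0, 0],
    [0, 0, 0],
    [0, 0, 0],
    [0, 0, 0]
  ],
  "rot": [
    [0, 0, 0],
    [0, 0, 0],
    [0, 0, 0],
    [0, 0, 0],
    [0, 0, 0],
    [0, 0, 0],
    [0, 0, 0],
    [0, 0, 0]
  ],
  "grip": 0,
  "squeeze": 50
}}

```text
time: 11.87
ee_pos: [0.4758, 0.2344, 0.0041]
eef_rot: [-0.144, 0.99, 0.0, -0.0]
ft_force: [-0.8, 1.3, 0.7]
width: 0.0435
grip_force: 50.0
```

{"method": "arm_command", "body": {
  "xyz": [
    [0, 0, 0.03],
    [0, 0, 0.055],
    [0.003, -0.01, 0.055],
    [0.006, -0.02, 0.055],
    [0.009, -0.03, 0.055],
    [0.012, -0.04, 0.055],
    [0.015, -0.05, 0.055],
    [0.018, -0.06, 0.055],
    [0.021, -0.07, 0.055],
    [0.0225, -0.075, 0.055],
    [0.024, -0.08, 0.055],
    [0.024, -0.08, 0.055],
    [0.024, -0.08, 0.055],
    [0.024, -0.08, 0.055],
    [0.024, -0.08, 0.055],
    [0.024, -0.08, 0.055],
    [0.024, -0.08, 0.055]
  ],
  "rot": [
    [0, 0, 0],
    [0, 0, -0.12],
    [0, 0, -0.24],
    [0, 0, -0.36],
    [0, 0, -0.48],
    [0, 0, -0.6],
    [0, 0, -0.72],
    [0, 0, -0.84],
    [0, 0, -0.96],
    [0, 0, -1.08],
    [0, 0, -1.2],
    [0, 0, -1.32],
    [0, 0, -1.44],
    [0, 0, -1.566],
    [0, 0, -1.566],
    [0, 0, -1.566],
    [0, 0, -1.566]
  ]
}}

```text
time: 13.28
ee_pos: [0.4997, 0.1544, 0.059]
eef_rot: [0.595, 0.804, -0.0, -0.0]
ft_force: [0.4, 0.3, -2.8]
width: 0.0436
grip_force: 50.0
```

```bash
python3 -c "
from h import *
st();lat()"
```

```text
t 13.2833 p [0.4997 0.1544 0.059 ] yawY 17.04 q [ 5.946e-01  8.041e-01 -1.000e-04 -0.000e+00] f [ 0.4  0.3 -2.8] j [ 0.42  0.44 -0.95  1.87  0.41  1.05 -0.4 ] v 0.01 w 0.0436 g 50.0
s 0.5229341850245797 t 0.005660633508819692 z 0.059005497650617786
```

{"method": "arm_command", "body": {
  "xyz": [
    [0.006, -0.02, 0],
    [0.01, -0.033, 0],
    [0.01, -0.033, 0],
    [0.01, -0.033, 0]
  ],
  "rot": [
    [0, 0, -0.0085],
    [0, 0, -0.0085],
    [0, 0, -0.0085],
    [0, 0, -0.0085]
  ]
}}

```text
time: 13.62
ee_pos: [0.5099, 0.1208, 0.0589]
eef_rot: [0.599, 0.8, -0.0, -0.0]
ft_force: [0.2, 1.4, -3.2]
width: 0.0435
grip_force: 50.0
```

{"method": "arm_command", "body": {
  "xyz": [
    [0.0006, -0.0019, 0],
    [0.0011, -0.0038, 0],
    [0.0017, -0.0057, 0],
    [0.0017, -0.0057, 0]
  ],
  "rot": [
    [0, 0, 0],
    [0, 0, 0],
    [0, 0, 0],
    [0, 0, 0]
  ]
}}

```text
time: 13.95
ee_pos: [0.5115, 0.1157, 0.0591]
eef_rot: [0.599, 0.8, 0.0, -0.0]
ft_force: [-0.0, -1.0, -1.8]
width: 0.0435
grip_force: 50.0
```

{"method": "arm_command", "body": {
  "xyz": [
    [0.0006, -0.0019, 0],
    [0.0006, -0.0019, 0],
    [0.0006, -0.0019, 0]
  ],
  "rot": [
    [0, 0, 0],
    [0, 0, 0],
    [0, 0, 0]
  ]
}}

```text
time: 14.2
ee_pos: [0.5118, 0.1149, 0.0591]
eef_rot: [0.599, 0.801, 0.0, -0.0]
ft_force: [-2.1, 5.8, -2.6]
width: 0.0435
grip_force: 50.0
```

{"method": "arm_command", "body": {
  "xyz": [
    [0.0006, -0.0019, 0],
    [0.0006, -0.0019, 0],
    [0.0006, -0.0019, 0]
  ],
  "rot": [
    [0, 0, 0],
    [0, 0, 0],
    [0, 0, 0]
  ]
}}

```text
time: 14.45
ee_pos: [0.5123, 0.1129, 0.0591]
eef_rot: [0.599, 0.801, 0.0, -0.0]
ft_force: [-2.8, 4.2, -1.1]
width: 0.0435
grip_force: 50.0
```

```bash
python3 -c "
from h import *
st();lat()"
```

```text
t 14.45 p [0.5123 0.1129 0.0591] yawY 16.37 q [ 5.993e-01  8.006e-01  3.000e-04 -5.000e-04] f [-2.8  4.2 -1.1] j [ 0.49  0.43 -0.94  1.87  0.4   1.04 -0.32] v 0.002 w 0.0435 g 50.0
s 0.5232612464202162 t -0.037714725310397525 z 0.05912586177261356
```

{"method": "arm_command", "body": {
  "xyz": [
    [0.0008, -0.0028, 0],
    [0.0008, -0.0028, 0],
    [0.0008, -0.0028, 0]
  ],
  "rot": [
    [0, 0, 0],
    [0, 0, 0],
    [0, 0, 0]
  ]
}}

```text
time: 14.7
ee_pos: [0.5127, 0.1117, 0.0592]
eef_rot: [0.599, 0.801, 0.001, -0.001]
ft_force: [-3.2, 10.1, -1.9]
width: 0.0433
grip_force: 50.0
```

{"method": "arm_command", "body": {
  "xyz": [
    [0.0004, -0.0014, 0],
    [0.0004, -0.0014, 0],
    [0.0004, -0.0014, 0]
  ],
  "rot": [
    [0, 0, 0],
    [0, 0, 0],
    [0, 0, 0]
  ]
}}

```text
time: 14.95
ee_pos: [0.5127, 0.1116, 0.0592]
eef_rot: [0.598, 0.801, 0.002, -0.002]
ft_force: [-4.8, 13.2, -3.0]
width: 0.0429
grip_force: 50.0
```

{"method": "arm_command", "body": {
  "xyz": [
    [0.0004, -0.0014, 0],
    [0.0004, -0.0014, 0],
    [0.0004, -0.0014, 0]
  ],
  "rot": [
    [0, 0, 0],
    [0, 0, 0],
    [0, 0, 0]
  ]
}}

```text
time: 15.2
ee_pos: [0.5127, 0.1115, 0.0592]
eef_rot: [0.598, 0.802, 0.002, -0.002]
ft_force: [-5.4, 18.5, -2.2]
width: 0.0436
grip_force: 50.0
```

```bash
python3 -c "
from h import *
st();lat()"
```

```text
t 15.2 p [0.5127 0.1115 0.0592] yawY 16.56 q [ 0.5979  0.8016  0.002  -0.0023] f [-5.4 18.5 -2.2] j [ 0.5   0.43 -0.94  1.87  0.4   1.04 -0.31] v 0.001 w 0.0436 g 50.0
s 0.5232201513386016 t -0.03917519624337273 z 0.05919639811852841
```

Second plug is home (19 N, no further motion). Same set-down and re-grip for the third.

{"method": "arm_command", "body": {
  "xyz": [
    [-0.0045, 0.015, 0],
    [-0.0145, 0.0485, 0],
    [-0.0245, 0.082, 0],
    [-0.0345, 0.115, -0.01],
    [-0.0385, 0.128, -0.03],
    [-0.0385, 0.128, -0.045],
    [-0.0385, 0.128, -0.051],
    [-0.0385, 0.128, -0.055],
    [-0.0385, 0.128, -0.055],
    [-0.0385, 0.128, -0.055],
    [-0.0385, 0.128, -0.055]
  ],
  "rot": [
    [0, 0, 0],
    [0, 0, 0],
    [0, 0, 0],
    [0, 0, 0],
    [0, 0, 0],
    [0, 0, 0],
    [0, 0, 0],
    [0, 0, 0],
    [0, 0, 0],
    [0, 0, 0],
    [0, 0, 0]
  ]
}}

```text
time: 16.12
ee_pos: [0.4768, 0.233, 0.0044]
eef_rot: [0.601, 0.8, 0.0, 0.0]
ft_force: [-0.1, -0.5, -1.9]
width: 0.0436
grip_force: 50.0
```

```bash
python3 -c "
from h import *
st();lat()"
```

```text
t 16.1167 p [0.4768 0.233  0.0044] yawY 16.18 q [6.005e-01 7.996e-01 1.000e-04 5.000e-04] f [-0.1 -0.5 -1.9] j [ 0.21  0.54 -0.9   1.89  0.51  0.97 -0.64] v 0.004 w 0.0436 g 50.0
s 0.5234381418248165 t 0.087490511925138 z 0.004397633164357217
```

{"method": "arm_command", "body": {
  "xyz": [
    [0, 0, -0.0006],
    [0, 0, -0.0006],
    [0, 0, -0.0006]
  ],
  "rot": [
    [0, 0, 0],
    [0, 0, 0],
    [0, 0, 0]
  ]
}}

```text
time: 16.37
ee_pos: [0.4768, 0.2334, 0.0041]
eef_rot: [0.6, 0.8, 0.0, 0.001]
ft_force: [1.0, -2.9, 5.9]
width: 0.0435
grip_force: 50.0
```

{"method": "arm_command", "body": {
  "xyz": [
    [0, 0, 0],
    [0, 0, 0],
    [0, 0, 0],
    [0, 0, 0],
    [0, 0, 0.0005],
    [0, 0, 0.0005],
    [0, 0, 0.0005]
  ],
  "rot": [
    [0, 0, 0],
    [0, 0, 0],
    [0, 0, 0],
    [0, 0, 0],
    [0, 0, 0],
    [0, 0, 0],
    [0, 0, 0]
  ],
  "grip": 1
}}

```text
time: 16.95
ee_pos: [0.4758, 0.2343, 0.004]
eef_rot: [0.6, 0.8, 0.0, -0.0]
ft_force: [-0.5, 0.5, -0.7]
width: 0.0815
grip_force: 0.0
```

{"method": "arm_command", "body": {
  "xyz": [
    [0, 0, 0.001],
    [0, 0, 0.001],
    [0, 0, 0.001],
    [0, 0, 0.001],
    [0, 0, 0.001],
    [0, 0, 0.001],
    [0, 0, 0.001],
    [0, 0, 0.001],
    [0, 0, 0.001],
    [0, 0, 0.001],
    [0, 0, 0.001],
    [0, 0, 0.001],
    [0, 0, 0.001],
    [0, 0, 0.001],
    [0, 0, 0],
    [0, 0, 0]
  ],
  "rot": [
    [0, 0, 0.12],
    [0, 0, 0.24],
    [0, 0, 0.36],
    [0, 0, 0.48],
    [0, 0, 0.6],
    [0, 0, 0.72],
    [0, 0, 0.84],
    [0, 0, 0.96],
    [0, 0, 1.08],
    [0, 0, 1.2],
    [0, 0, 1.32],
    [0, 0, 1.44],
    [0, 0, 1.56],
    [0, 0, 1.571],
    [0, 0, 1.571],
    [0, 0, 1.571]
  ]
}}

```text
time: 18.28
ee_pos: [0.4758, 0.2343, 0.0038]
eef_rot: [-0.14, 0.99, 0.0, -0.0]
ft_force: [0.2, -0.5, -0.2]
width: 0.0869
grip_force: 0.0
```

{"method": "arm_command", "body": {
  "xyz": [
    [0, 0, 0],
    [0, 0, 0],
    [0, 0, 0],
    [0, 0, 0],
    [0, 0, 0],
    [0, 0, 0],
    [0, 0, 0],
    [0, 0, 0]
  ],
  "rot": [
    [0, 0, 0],
    [0, 0, 0],
    [0, 0, 0],
    [0, 0, 0],
    [0, 0, 0],
    [0, 0, 0],
    [0, 0, 0],
    [0, 0, 0]
  ],
  "grip": 0,
  "squeeze": 50
}}

```text
time: 18.95
ee_pos: [0.4759, 0.2342, 0.004]
eef_rot: [-0.142, 0.99, -0.0, -0.0]
ft_force: [0.4, -0.1, -0.2]
width: 0.0434
grip_force: 50.0
```

```bash
python3 -c "
from h import *
st();lat()"
```

```text
t 18.95 p [0.4759 0.2342 0.004 ] yawY 106.3 q [-0.1418  0.9899 -0.     -0.    ] f [ 0.4 -0.1 -0.2] j [ 0.41  0.72 -1.19  1.88  0.76  1.09  0.77] v 0.002 w 0.0434 g 50.0
s 0.5228707669871951 t 0.08892787507742883 z 0.004039087897246021
```

{"method": "arm_command", "body": {
  "xyz": [
    [0, 0, 0.03],
    [0, 0, 0.055],
    [0.003, -0.01, 0.055],
    [0.006, -0.02, 0.055],
    [0.009, -0.03, 0.055],
    [0.012, -0.04, 0.055],
    [0.015, -0.05, 0.055],
    [0.018, -0.06, 0.055],
    [0.021, -0.07, 0.055],
    [0.0225, -0.075, 0.055],
    [0.024, -0.08, 0.055],
    [0.024, -0.08, 0.055],
    [0.024, -0.08, 0.055],
    [0.024, -0.08, 0.055],
    [0.024, -0.08, 0.055],
    [0.024, -0.08, 0.055],
    [0.024, -0.08, 0.055]
  ],
  "rot": [
    [0, 0, 0],
    [0, 0, -0.12],
    [0, 0, -0.24],
    [0, 0, -0.36],
    [0, 0, -0.48],
    [0, 0, -0.6],
    [0, 0, -0.72],
    [0, 0, -0.84],
    [0, 0, -0.96],
    [0, 0, -1.08],
    [0, 0, -1.2],
    [0, 0, -1.32],
    [0, 0, -1.44],
    [0, 0, -1.568],
    [0, 0, -1.568],
    [0, 0, -1.568],
    [0, 0, -1.568]
  ]
}}

```text
time: 20.37
ee_pos: [0.4997, 0.1543, 0.0589]
eef_rot: [0.597, 0.802, -0.0, -0.0]
ft_force: [0.8, -0.3, -1.1]
width: 0.0436
grip_force: 50.0
```

```bash
python3 -c "
from h import *
st();lat()"
```

```text
t 20.3667 p [0.4997 0.1543 0.0589] yawY 16.72 q [ 5.968e-01  8.024e-01 -1.000e-04 -0.000e+00] f [ 0.8 -0.3 -1.1] j [ 0.44  0.45 -0.98  1.87  0.43  1.05 -0.42] v 0.008 w 0.0436 g 50.0
s 0.522924753428194 t 0.005551187979884776 z 0.05889440120540072
```

{"method": "arm_command", "body": {
  "xyz": [
    [0.006, -0.02, 0],
    [0.01, -0.033, 0],
    [0.01, -0.033, 0],
    [0.01, -0.033, 0]
  ],
  "rot": [
    [0, 0, -0.003],
    [0, 0, -0.003],
    [0, 0, -0.003],
    [0, 0, -0.003]
  ]
}}

```text
time: 20.7
ee_pos: [0.5099, 0.1207, 0.0588]
eef_rot: [0.599, 0.8, -0.0, -0.0]
ft_force: [-0.1, 0.3, -1.0]
width: 0.0434
grip_force: 50.0
```

{"method": "arm_command", "body": {
  "xyz": [
    [0.0006, -0.0019, 0],
    [0.0011, -0.0038, 0],
    [0.0017, -0.0057, 0],
    [0.0017, -0.0057, 0]
  ],
  "rot": [
    [0, 0, 0],
    [0, 0, 0],
    [0, 0, 0],
    [0, 0, 0]
  ]
}}

```text
time: 21.03
ee_pos: [0.5115, 0.1155, 0.059]
eef_rot: [0.6, 0.8, -0.0, 0.0]
ft_force: [0.5, 0.2, -2.8]
width: 0.0437
grip_force: 50.0
```

{"method": "arm_command", "body": {
  "xyz": [
    [0.0006, -0.0019, 0],
    [0.0006, -0.0019, 0],
    [0.0006, -0.0019, 0]
  ],
  "rot": [
    [0, 0, 0],
    [0, 0, 0],
    [0, 0, 0]
  ]
}}

```text
time: 21.28
ee_pos: [0.5118, 0.1147, 0.0591]
eef_rot: [0.599, 0.801, 0.0, -0.0]
ft_force: [-2.5, 5.2, -2.3]
width: 0.044
grip_force: 50.0
```

{"method": "arm_command", "body": {
  "xyz": [
    [0.0006, -0.0019, 0],
    [0.0006, -0.0019, 0],
    [0.0006, -0.0019, 0]
  ],
  "rot": [
    [0, 0, 0],
    [0, 0, 0],
    [0, 0, 0]
  ]
}}

```text
time: 21.53
ee_pos: [0.5124, 0.1127, 0.059]
eef_rot: [0.599, 0.801, 0.0, -0.0]
ft_force: [-2.6, 5.0, -1.7]
width: 0.0435
grip_force: 50.0
```

```bash
python3 -c "
from h import *
st();lat()"
```

```text
t 21.5333 p [0.5124 0.1127 0.059 ] yawY 16.36 q [ 5.993e-01  8.005e-01  3.000e-04 -4.000e-04] f [-2.6  5.  -1.7] j [ 0.52  0.45 -0.97  1.87  0.42  1.05 -0.34] v 0.002 w 0.0435 g 50.0
s 0.5232591302130093 t -0.0378953145062061 z 0.05902973161984043
```

{"method": "arm_command", "body": {
  "xyz": [
    [0.0008, -0.0028, 0],
    [0.0008, -0.0028, 0],
    [0.0008, -0.0028, 0]
  ],
  "rot": [
    [0, 0, 0],
    [0, 0, 0],
    [0, 0, 0]
  ]
}}

```text
time: 21.78
ee_pos: [0.5127, 0.1117, 0.0591]
eef_rot: [0.599, 0.801, 0.001, -0.001]
ft_force: [-3.6, 10.4, -3.2]
width: 0.0435
grip_force: 50.0
```

{"method": "arm_command", "body": {
  "xyz": [
    [0.0004, -0.0014, 0],
    [0.0004, -0.0014, 0],
    [0.0004, -0.0014, 0]
  ],
  "rot": [
    [0, 0, 0],
    [0, 0, 0],
    [0, 0, 0]
  ]
}}

```text
time: 22.03
ee_pos: [0.5127, 0.1116, 0.0591]
eef_rot: [0.598, 0.801, 0.002, -0.002]
ft_force: [-4.9, 13.9, -3.4]
width: 0.0435
grip_force: 50.0
```

{"method": "arm_command", "body": {
  "xyz": [
    [0.0004, -0.0014, 0],
    [0.0004, -0.0014, 0],
    [0.0004, -0.0014, 0]
  ],
  "rot": [
    [0, 0, 0],
    [0, 0, 0],
    [0, 0, 0]
  ]
}}

```text
time: 22.28
ee_pos: [0.5127, 0.1116, 0.0591]
eef_rot: [0.598, 0.802, 0.002, -0.002]
ft_force: [-5.4, 18.8, -3.0]
width: 0.0435
grip_force: 50.0
```

```bash
python3 -c "
from h import *
st();lat()"
```

```text
t 22.2833 p [0.5127 0.1116 0.0591] yawY 16.57 q [ 0.5978  0.8016  0.0021 -0.0024] f [-5.4 18.8 -3. ] j [ 0.52  0.45 -0.97  1.87  0.42  1.05 -0.32] v 0.001 w 0.0435 g 50.0
s 0.5232110048478557 t -0.0390825280959498 z 0.059121480512662035
```

Third plug is home. Now the last quarter turn.

{"method": "arm_command", "body": {
  "xyz": [
    [-0.0045, 0.015, 0],
    [-0.0145, 0.0485, 0],
    [-0.0245, 0.082, 0],
    [-0.0345, 0.115, -0.01],
    [-0.0385, 0.128, -0.03],
    [-0.0385, 0.128, -0.045],
    [-0.0385, 0.128, -0.051],
    [-0.0385, 0.128, -0.055],
    [-0.0385, 0.128, -0.0555],
    [-0.0385, 0.128, -0.0555],
    [-0.0385, 0.128, -0.0555]
  ],
  "rot": [
    [0, 0, 0],
    [0, 0, 0],
    [0, 0, 0],
    [0, 0, 0],
    [0, 0, 0],
    [0, 0, 0],
    [0, 0, 0],
    [0, 0, 0],
    [0, 0, 0],
    [0, 0, 0],
    [0, 0, 0]
  ]
}}

```text
time: 23.2
ee_pos: [0.4768, 0.2328, 0.004]
eef_rot: [0.601, 0.8, -0.0, 0.001]
ft_force: [-1.2, -1.1, 2.6]
width: 0.0433
grip_force: 50.0
```

{"method": "arm_command", "body": {
  "xyz": [
    [0, 0, 0],
    [0, 0, 0],
    [0, 0, 0],
    [0, 0, 0],
    [0, 0, 0.0005],
    [0, 0, 0.0005],
    [0, 0, 0.0005]
  ],
  "rot": [
    [0, 0, 0],
    [0, 0, 0],
    [0, 0, 0],
    [0, 0, 0],
    [0, 0, 0],
    [0, 0, 0],
    [0, 0, 0]
  ],
  "grip": 1
}}

```text
time: 23.78
ee_pos: [0.4759, 0.2342, 0.0041]
eef_rot: [0.6, 0.8, 0.0, 0.0]
ft_force: [-0.4, 0.2, -0.9]
width: 0.0814
grip_force: 0.0
```

{"method": "arm_command", "body": {
  "xyz": [
    [0, 0, 0.001],
    [0, 0, 0.001],
    [0, 0, 0.001],
    [0, 0, 0.001],
    [0, 0, 0.001],
    [0, 0, 0.001],
    [0, 0, 0.001],
    [0, 0, 0.001],
    [0, 0, 0.001],
    [0, 0, 0.001],
    [0, 0, 0.001],
    [0, 0, 0.001],
    [0, 0, 0.001],
    [0, 0, 0.001],
    [0, 0, 0],
    [0, 0, 0]
  ],
  "rot": [
    [0, 0, 0.12],
    [0, 0, 0.24],
    [0, 0, 0.36],
    [0, 0, 0.48],
    [0, 0, 0.6],
    [0, 0, 0.72],
    [0, 0, 0.84],
    [0, 0, 0.96],
    [0, 0, 1.08],
    [0, 0, 1.2],
    [0, 0, 1.32],
    [0, 0, 1.44],
    [0, 0, 1.56],
    [0, 0, 1.571],
    [0, 0, 1.571],
    [0, 0, 1.571]
  ]
}}

```text
time: 25.12
ee_pos: [0.4758, 0.2341, 0.0038]
eef_rot: [-0.14, 0.99, 0.0, -0.0]
ft_force: [-0.1, 0.3, 0.5]
width: 0.087
grip_force: 0.0
```

{"method": "arm_command", "body": {
  "xyz": [
    [0, 0, 0],
    [0, 0, 0],
    [0, 0, 0],
    [0, 0, 0],
    [0, 0, 0],
    [0, 0, 0],
    [0, 0, 0],
    [0, 0, 0]
  ],
  "rot": [
    [0, 0, 0],
    [0, 0, 0],
    [0, 0, 0],
    [0, 0, 0],
    [0, 0, 0],
    [0, 0, 0],
    [0, 0, 0],
    [0, 0, 0]
  ],
  "grip": 0,
  "squeeze": 50
}}

```text
time: 25.78
ee_pos: [0.4759, 0.234, 0.004]
eef_rot: [-0.142, 0.99, -0.0, -0.0]
ft_force: [-0.3, -1.2, 0.3]
width: 0.0433
grip_force: 50.0
```

```bash
python3 -c "
from h import *
st();lat()"
```

```text
t 25.7833 p [0.4759 0.234  0.004 ] yawY 106.3 q [-1.418e-01  9.899e-01 -1.000e-04 -0.000e+00] f [-0.3 -1.2  0.3] j [ 0.42  0.73 -1.21  1.88  0.78  1.1   0.75] v 0.002 w 0.0433 g 50.0
s 0.5228564104527265 t 0.08875478402492291 z 0.004032578120140091
```

Same state as the previous cycle, so I'll repeat the lift, turn and approach.

{"method": "arm_command", "body": {
  "xyz": [
    [0, 0, 0.03],
    [0, 0, 0.055],
    [0.003, -0.01, 0.055],
    [0.006, -0.02, 0.055],
    [0.009, -0.03, 0.055],
    [0.012, -0.04, 0.055],
    [0.015, -0.05, 0.055],
    [0.018, -0.06, 0.055],
    [0.021, -0.07, 0.055],
    [0.0225, -0.075, 0.055],
    [0.024, -0.08, 0.055],
    [0.024, -0.08, 0.055],
    [0.024, -0.08, 0.055],
    [0.024, -0.08, 0.055],
    [0.024, -0.08, 0.055],
    [0.024, -0.08, 0.055],
    [0.024, -0.08, 0.055]
  ],
  "rot": [
    [0, 0, 0],
    [0, 0, -0.12],
    [0, 0, -0.24],
    [0, 0, -0.36],
    [0, 0, -0.48],
    [0, 0, -0.6],
    [0, 0, -0.72],
    [0, 0, -0.84],
    [0, 0, -0.96],
    [0, 0, -1.08],
    [0, 0, -1.2],
    [0, 0, -1.32],
    [0, 0, -1.44],
    [0, 0, -1.568],
    [0, 0, -1.568],
    [0, 0, -1.568],
    [0, 0, -1.568]
  ]
}}

```text
time: 27.2
ee_pos: [0.4997, 0.1542, 0.0589]
eef_rot: [0.597, 0.802, -0.0, -0.0]
ft_force: [-0.3, -0.1, -1.9]
width: 0.0434
grip_force: 50.0
```

{"method": "arm_command", "body": {
  "xyz": [
    [0.006, -0.02, 0],
    [0.01, -0.033, 0],
    [0.01, -0.033, 0],
    [0.01, -0.033, 0]
  ],
  "rot": [
    [0, 0, -0.002],
    [0, 0, -0.002],
    [0, 0, -0.002],
    [0, 0, -0.002]
  ]
}}

```text
time: 27.53
ee_pos: [0.5099, 0.1206, 0.0588]
eef_rot: [0.599, 0.801, -0.0, -0.0]
ft_force: [-0.4, 0.2, -1.8]
width: 0.0435
grip_force: 50.0
```

{"method": "arm_command", "body": {
  "xyz": [
    [0.0006, -0.0019, 0],
    [0.0011, -0.0038, 0],
    [0.0017, -0.0057, 0],
    [0.0017, -0.0057, 0]
  ],
  "rot": [
    [0, 0, 0],
    [0, 0, 0],
    [0, 0, 0],
    [0, 0, 0]
  ]
}}

```text
time: 27.87
ee_pos: [0.5114, 0.1159, 0.059]
eef_rot: [0.599, 0.801, 0.0, -0.0]
ft_force: [0.4, 0.4, -2.1]
width: 0.0439
grip_force: 50.0
```

{"method": "arm_command", "body": {
  "xyz": [
    [0.0006, -0.0019, 0],
    [0.0006, -0.0019, 0],
    [0.0006, -0.0019, 0]
  ],
  "rot": [
    [0, 0, 0],
    [0, 0, 0],
    [0, 0, 0]
  ]
}}

```text
time: 28.12
ee_pos: [0.5117, 0.1148, 0.059]
eef_rot: [0.599, 0.801, 0.0, -0.001]
ft_force: [-1.9, 5.9, -2.3]
width: 0.0437
grip_force: 50.0
```

{"method": "arm_command", "body": {
  "xyz": [
    [0.0006, -0.0019, 0],
    [0.0006, -0.0019, 0],
    [0.0006, -0.0019, 0]
  ],
  "rot": [
    [0, 0, 0],
    [0, 0, 0],
    [0, 0, 0]
  ]
}}

```text
time: 28.37
ee_pos: [0.5123, 0.1128, 0.059]
eef_rot: [0.599, 0.801, 0.0, -0.001]
ft_force: [-2.5, 4.5, -1.5]
width: 0.0434
grip_force: 50.0
```

```bash
python3 -c "
from h import *
st();lat()"
```

```text
t 28.3667 p [0.5123 0.1128 0.059 ] yawY 16.43 q [ 5.988e-01  8.009e-01  4.000e-04 -5.000e-04] f [-2.5  4.5 -1.5] j [ 0.54  0.46 -1.    1.86  0.44  1.06 -0.35] v 0.002 w 0.0434 g 50.0
s 0.5232251135422613 t -0.03781046610422668 z 0.05904010437260562
```

{"method": "arm_command", "body": {
  "xyz": [
    [0.0008, -0.0028, 0],
    [0.0008, -0.0028, 0],
    [0.0008, -0.0028, 0]
  ],
  "rot": [
    [0, 0, 0],
    [0, 0, 0],
    [0, 0, 0]
  ]
}}

```text
time: 28.62
ee_pos: [0.5126, 0.1117, 0.0591]
eef_rot: [0.598, 0.801, 0.001, -0.001]
ft_force: [-4.7, 10.6, -1.8]
width: 0.0438
grip_force: 50.0
```

{"method": "arm_command", "body": {
  "xyz": [
    [0.0004, -0.0014, 0],
    [0.0004, -0.0014, 0],
    [0.0004, -0.0014, 0]
  ],
  "rot": [
    [0, 0, 0],
    [0, 0, 0],
    [0, 0, 0]
  ]
}}

```text
time: 28.87
ee_pos: [0.5126, 0.1116, 0.0591]
eef_rot: [0.598, 0.802, 0.002, -0.002]
ft_force: [-3.6, 14.8, -3.1]
width: 0.0436
grip_force: 50.0
```

{"method": "arm_command", "body": {
  "xyz": [
    [0.0004, -0.0014, 0],
    [0.0004, -0.0014, 0],
    [0.0004, -0.0014, 0]
  ],
  "rot": [
    [0, 0, 0],
    [0, 0, 0],
    [0, 0, 0]
  ]
}}

```text
time: 29.12
ee_pos: [0.5126, 0.1115, 0.0591]
eef_rot: [0.597, 0.802, 0.002, -0.002]
ft_force: [-5.1, 18.2, -3.7]
width: 0.0432
grip_force: 50.0
```

Run:
```python
from h import *
st();lat()
a=cv2.imread("pics/top0.png"); hsv=cv2.cvtColor(a,cv2.COLOR_BGR2HSV)
u,v=map(int,proj("top",[.505,-.195,.018])); k=np.zeros(a.shape[:2],np.uint8); h=45
sub=hsv[v-h:v+h,u-h:u+h]; k=((sub[...,1]>50)&(sub[...,2]>90)&(sub[...,0]<35)).astype(np.uint8)
c=max(cv2.findContours(k,0,1)[0],key=cv2.contourArea);R=cv2.minAreaRect(c)
B=[ray("top",q[0]+u-h,q[1]+v-h,.018)[:2].round(4) for q in cv2.boxPoints(R)];print(B,np.mean(B,0))
```

```text
t 29.1167 p [0.5126 0.1115 0.0591] yawY 16.64 q [ 0.5974  0.802   0.0022 -0.0024] f [-5.1 18.2 -3.7] j [ 0.55  0.46 -1.    1.86  0.44  1.06 -0.34] v 0.001 w 0.0432 g 50.0
s 0.5231681066536067 t -0.039138500924206183 z 0.059127913606015825
[array([ 0.4392, -0.1068]), array([ 0.5912, -0.1328]), array([ 0.5677, -0.2898]), array([ 0.4163, -0.2616])] [ 0.5036  -0.19775]
```

All four pushes showed the 5–6 N plateau followed by a stop at the same place. I'll back off, rise over the post and go to the tray (centre about (0.504,−0.198), yaw −9.7°).

{"method": "arm_command", "body": {
  "xyz": [
    [-0.0045, 0.015, 0],
    [-0.0125, 0.042, 0],
    [-0.0125, 0.042, 0.04],
    [-0.0125, 0.042, 0.08],
    [-0.0125, 0.042, 0.12],
    [-0.012, 0.004, 0.12],
    [-0.012, -0.034, 0.12],
    [-0.012, -0.072, 0.12],
    [-0.011, -0.11, 0.12],
    [-0.011, -0.148, 0.12],
    [-0.011, -0.186, 0.12],
    [-0.01, -0.224, 0.12],
    [-0.01, -0.262, 0.12],
    [-0.01, -0.304, 0.12],
    [-0.01, -0.304, 0.12],
    [-0.01, -0.304, 0.12],
    [-0.01, -0.304, 0.12]
  ],
  "rot": [
    [0, 0, 0],
    [0, 0, 0],
    [0, 0, 0],
    [0, 0, 0],
    [0, 0, 0],
    [0, 0, 0],
    [0, 0, -0.05],
    [0, 0, -0.1],
    [0, 0, -0.15],
    [0, 0, -0.2],
    [0, 0, -0.25],
    [0, 0, -0.3],
    [0, 0, -0.4],
    [0, 0, -0.459],
    [0, 0, -0.459],
    [0, 0, -0.459],
    [0, 0, -0.459]
  ]
}}

```text
time: 30.53
ee_pos: [0.5043, -0.1977, 0.1789]
eef_rot: [0.766, 0.643, 0.0, -0.0]
ft_force: [0.1, 0.5, -2.6]
width: 0.0435
grip_force: 50.0
```

Run:
```python
from h import *
st(); im=snap("wrist","w9"); find("wrist",["tray"])
b=snap("scene","sc9"); find("scene",["tray"])
cv2.imwrite("pics/both9.png",cv2.resize(np.hstack([im,b])[:,:,::-1],None,fx=.78,fy=.78))
```

```text
t 30.5333 p [ 0.5043 -0.1977  0.1789] yawY -9.92 q [ 7.656e-01  6.433e-01  0.000e+00 -1.000e-04] f [ 0.1  0.5 -2.6] j [ 1.04  0.29 -0.88  1.71  0.23  1.26 -0.06] v 0.024 w 0.0435 g 50.0
wrist spot_point tray 0.62 [ 0.4983 -0.1973  0.002 ]
scene spot_point tray 0.87 [ 5.038e-01 -2.014e-01 -4.000e-04]
```

View pics/both9.png

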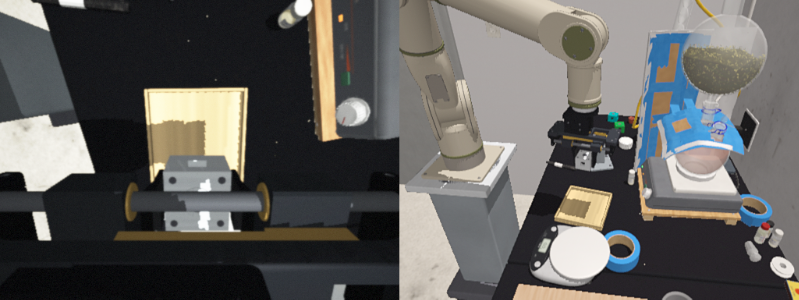

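The wrist view shows the tray (walls at columns 145 and 248) centred under the held block (163–233) and aligned with it. I'll lower it in gently.

{"method": "arm_command", "body": {
  "xyz": [
    [-0.001, 0, -0.04],
    [-0.001, 0, -0.08],
    [-0.001, 0, -0.12],
    [-0.001, 0, -0.145],
    [-0.001, 0, -0.158],
    [-0.001, 0, -0.164],
    [-0.001, 0, -0.168],
    [-0.001, 0, -0.168],
    [-0.001, 0, -0.168]
  ],
  "rot": [
    [0, 0, 0],
    [0, 0, 0],
    [0, 0, 0],
    [0, 0, 0],
    [0, 0, 0],
    [0, 0, 0],
    [0, 0, 0],
    [0, 0, 0],
    [0, 0, 0]
  ]
}}

```text
time: 31.48
ee_pos: [0.5045, -0.1982, 0.0125]
eef_rot: [0.766, 0.643, 0.001, 0.001]
ft_force: [-0.9, 0.8, -2.3]
width: 0.0436
grip_force: 50.0
```

{"method": "arm_command", "body": {
  "xyz": [
    [0, 0, -0.0008],
    [0, 0, -0.0008],
    [0, 0, -0.0008]
  ],
  "rot": [
    [0, 0, 0],
    [0, 0, 0],
    [0, 0, 0]
  ]
}}

```text
time: 31.73
ee_pos: [0.5037, -0.1982, 0.0109]
eef_rot: [0.766, 0.643, 0.0, 0.001]
ft_force: [-0.3, -0.2, -1.9]
width: 0.0437
grip_force: 50.0
```

{"method": "arm_command", "body": {
  "xyz": [
    [0, 0, -0.0008],
    [0, 0, -0.0008],
    [0, 0, -0.0008]
  ],
  "rot": [
    [0, 0, 0],
    [0, 0, 0],
    [0, 0, 0]
  ]
}}

```text
time: 31.98
ee_pos: [0.5033, -0.1979, 0.0095]
eef_rot: [0.766, 0.643, 0.0, 0.0]
ft_force: [0.0, 0.3, -1.0]
width: 0.0434
grip_force: 50.0
```

{"method": "arm_command", "body": {
  "xyz": [
    [0, 0, -0.0008],
    [0, 0, -0.0008],
    [0, 0, -0.0008]
  ],
  "rot": [
    [0, 0, 0],
    [0, 0, 0],
    [0, 0, 0]
  ]
}}

```text
time: 32.23
ee_pos: [0.5034, -0.198, 0.009]
eef_rot: [0.766, 0.643, -0.0, 0.0]
ft_force: [-2.8, 0.2, 6.2]
width: 0.0435
grip_force: 50.0
```

Contact with the tray floor. I'll release (partial opening to stay clear of the walls) and rise.

{"method": "arm_command", "body": {
  "xyz": [
    [0, 0, 0],
    [0, 0, 0],
    [0, 0, 0],
    [0, 0, 0],
    [0, 0, 0],
    [0, 0, 0]
  ],
  "rot": [
    [0, 0, 0],
    [0, 0, 0],
    [0, 0, 0],
    [0, 0, 0],
    [0, 0, 0],
    [0, 0, 0]
  ],
  "grip": 0.75
}}

```text
time: 32.73
ee_pos: [0.5033, -0.1979, 0.0086]
eef_rot: [0.766, 0.643, 0.0, -0.0]
ft_force: [0.0, -0.1, 0.1]
width: 0.0643
grip_force: 0.0
```

{"method": "arm_command", "body": {
  "xyz": [
    [0, 0, 0.02],
    [0, 0, 0.05],
    [0, 0, 0.09],
    [0, 0, 0.13],
    [0, 0, 0.17],
    [0, 0, 0.2],
    [0, 0, 0.2],
    [0, 0, 0.2],
    [0, 0, 0.2]
  ],
  "rot": [
    [0, 0, 0],
    [0, 0, 0],
    [0, 0, 0],
    [0, 0, 0],
    [0, 0, 0],
    [0, 0, 0],
    [0, 0, 0],
    [0, 0, 0],
    [0, 0, 0]
  ]
}}

```text
time: 33.48
ee_pos: [0.503, -0.198, 0.2081]
eef_rot: [0.766, 0.643, -0.0, -0.0]
ft_force: [-0.9, 0.5, 0.3]
width: 0.0654
grip_force: 0.0
```

Run:
```python
from h import *
st(); im=snap("wrist","w10"); find("wrist",["block","tray"]); find("top",["salve_tin","vial","marker"])
b=snap("scene","sc10"); find("scene",["salve_tin","vial","marker","block"])
cv2.imwrite("pics/both10.png",np.hstack([cv2.resize(im[60:240,130:370],(444,333)),cv2.resize(b[190:310,180:308],(355,333))])[:,:,::-1])
```

```text
t 33.4833 p [ 0.503  -0.198   0.2081] yawY -9.95 q [ 7.658e-01  6.431e-01 -3.000e-04 -2.000e-04] f [-0.9  0.5  0.3] j [ 1.06  0.26 -0.89  1.67  0.21  1.31 -0.04] v 0.019 w 0.0654 g 0.0
wrist spot_point block 0.7 [ 0.504  -0.1975 -0.0007]
top spot_point salve_tin 0.56 [6.327e-01 1.913e-01 3.000e-04]
top spot_point vial 0.58 [ 0.6555 -0.0574 -0.0034]
top spot_point vial 0.38 [0.5201 0.0983 0.0776]
scene spot_point salve_tin 0.68 [6.339e-01 1.956e-01 3.000e-04]
scene spot_point vial 0.58 [ 6.522e-01 -5.820e-02  2.000e-04]
scene spot_point vial 0.48 [ 0.4833 -0.1933  0.0255]
scene spot_point marker 0.6 [ 0.3806  0.0086 -0.0034]
scene spot_point block 0.73 [ 0.505  -0.1959  0.006 ]
scene spot_point block 0.68 [ 0.5675  0.4372 -0.0017]
scene spot_point block 0.58 [ 6.040e-01  3.265e-01 -5.000e-04]
```

View pics/both10.png

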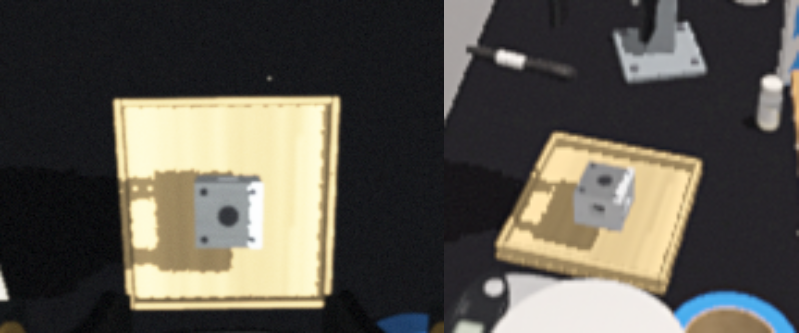

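The block stands upright in the tray (left about (228,212), right about (604,195)). The pen, vial and tin haven't moved, so I'll hand in.

```bash
python3 -c "
from bench import r
print(r.close_job())"
```

```text
the job is handed in; nothing more can be done
None
```

All four plugs were pushed to their stops (17–19 N each), the block stands upright and released in the tray, the tin, vial and pen were not moved, and the job was handed in at about 34 s; the judge's verdict was not shown.

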